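# Drive the stuck axle pin out of the roller bracket

### The arm

A 6-joint arm with a two-finger parallel gripper is mounted at the origin on a cart in front of the work surface, level with it; the furniture and walls round the work are solid. World frame = base frame: x ahead of the robot, y to its left, z up, the work surface at z = 0. Lengths are in mm, angles in rad, forces in N, time in s.
With the tool pointing down it reaches from about 275 to 750 mm from the base axis. Payload 10.2 kg.
Tool frame: the origin (TCP) lies between the finger pads; the fingertips stand 17 mm ahead of it and the grasp point (between the pads) lies 2 mm behind it (tips_ahead is the distance from the TCP to the fingertips, in mm); z points along the fingers, y is the line along which they close (so a half turn about z gives the same grasp; the last joint's range is limited). The gripper opens to 85 mm and grips with 20 to 120 N. Pads are 22 mm wide; open, the fingers measure 114 mm over their backs; the gripper's body (76 mm by 85 mm) begins 54 mm behind the grasp point. The pads swing forward as they close: fully open they stand 13 mm farther back than shut.
Start: joints at [1.068, 0.313, 1.498, -0, 1.331, -0.223], TCP at [144.999, 504.586, 248.294] pointing down, gripper open.
Joint ranges: [-2.94, 2.94], [-0.97, 2.17], [0.19, 2.56], [-1.23, 4.37], [0.02, 3.11], [-2.88, 2.88]. Speed limits (rad/s): [2.39, 2.39, 3.01, 3.14, 3.14, 3.14].

### API

Orientations are given as a unit quaternion [w, x, y, z].
In Python, from rig import sense, capture, finish_job, boxes_of, tips_ahead gives the robot as it stands.
- The arm moves only by the tool drive_tool, never from a script. Its argument "commands" is text: rows parted by semicolons, each of 7 numbers parted by spaces: the shift along the world's x, y, z in units of 0.1 m (1.0 is 0.1 m), then the turn, a rotation vector about the world's x, y, z in units of pi/4 rad (1.0 is pi/4 rad), then the opening in per cent of the stroke, from 0 (shut) to 100 (fully open). A call has 1 to 20 rows; each row shifts and turns the commanded pose from where the row before left it; what a row does not reach is not made up. A row lasts 1/12 s, in which the tool goes at most 41.7 mm and 7.16 degrees, less where a joint would pass 70% of its speed; a pose out of reach is approached as far as the arm can. A call with a number of a shift or a turn outside -1 to 1 is refused whole. A call with a gripper value outside its range is refused whole. The fingers move at their own pace and stop on an object; "force" is the grip in N (left out, the last holds). Time passes only in rows, so rows that do not move let the fingers close. It gives the time, the measured TCP pose, the force, the opening and the grip force at its end, in the units of the state.
- sense(): the state, without advancing time (a new reading comes with each control period).
- capture(name): name is "side" or "top"; returns a dict with "pixels" (420x560x3 uint8, blue, green, red), "fov_y" (degrees; the focal length in pixels is half the picture's height over the tangent of half this angle, whatever the lens; pixels are square), "cx", "cy" (the principal point, pixels), "position" and "attitude" of the camera in the world. Camera axes: x right, y down, z forward; pixel columns grow to the right and rows downward; lengths in mm; the calibration is good to about 2 mm. A picture is of the moment at which its call begins. There is no depth.
- finish_job(): hands the job in; it is judged then, once.
Trained networks look in a picture, given as the dict that the camera call returned (one of the last four; its "shot" number tells which), for a name from the list of things; names that differ only in an ending like _2 or _b are one class to them, and where a whole thing is asked for, a point or a joint stands for the part that bears it (a point fixed in the world has none). Each returns a list of dicts, best first, with "confidence" (0 to 1); they miss things now and then, are a little off and sometimes report something else, mostly with a low value. They report only what shows in the picture. A call takes as long as a camera call. They do not tell look-alikes from the thing itself.
- boxes_of(picture, name): "position" ([column, row] in pixels, amid what is visible of it).
The state is a dict: "time_s": time; "joints": joint angles; "dq": joint speeds; "tau": joint torques, N m; "eef_pos": TCP position; "ee_rot": TCP orientation; "force": force on the tool from outside, world axes, zero at the start; "wrist_torque": the same for the moment, N m; "grip_width": opening from 0.0 (shut) to 1.0 (fully open); "grip_force": force on a finger pad.
Only numpy, scipy, OpenCV 4.12 (cv2) and the standard library are available. Lean on these libraries where they do the work, as an engineer would, in place of code of your own. Each camera call takes 0.05 s, during which the arm holds its last target. There are 200 camera calls.

### The job

The worn steel axle pin is stuck in the bore of the aluminium roller bracket. Take the orange-handled drift from its blue stand, push it down the bore through the red stop ring to drive the pin out into the tray below, carrying on until the drift's flange is held pressed firmly on the sprung ring for a moment, but never push harder than about 20 N. Then draw the drift out, put it back upright and fully home in its stand, leave the pin in the tray, do not touch the pin with the gripper, and leave the other things on the bench alone.

Things in the scene. Friction and masses are not known exactly. Their poses are not given: they have to be found in the camera images.
- bracket: Aluminium roller bracket bolted to the bench. Origin at the centre of its underside, z up. Base plate 104 x 96 mm; two cheeks (on +-y) carry a head block 66 x 76 mm in plan, z = 56 to 106 mm; below it a catch tray, floor z = 6 mm, 20 mm lips on +-x. A vertical bore 22 mm wide runs on its z axis; four spring pads in it (z = 60 to 68 mm) grip the pin until its top is below 60 mm.
- bore_top (a point): Bore axis at the block's top (z = 106 mm). A brass sleeve here carries a red sprung ring, 19 mm hole, 38 mm outside, coaxial with the bore. The ring's top face stands 116 to 136 mm above the bracket's origin, set differently each time and NOT measured: feel for it. It gives 1.5 mm downward (2 N at first, then 8 N per mm more), then is solid.
- bore_exit (a point): Centre of the lower mouth of the bore, on its axis, 56 mm above the bracket's underside.
- pin: Steel pin, 20 mm diameter, 22 mm long, upright in the bore; origin at the centre of its lower face, z along its axis. At the start the lower face is 55 to 59 mm above the bracket's origin. Sliding it takes roughly 6 to 13 N, differing each time, all the way to its release; then it drops into the tray, upright or lying.
- pin_center (a point): Centre of the pin.
- drift: Drift, 150 mm tall, about 0.2 kg, upright in the stand. Origin at its tip, z up along its axis. Steel shank 16 mm diameter, z = 0 to 84 mm, tapered to 8 mm in the last 6 mm; flange 40 mm diameter, 84 to 90 mm; round orange handle 24 mm diameter, 90 to 150 mm (grip at about 128). With the flange on the ring the tip is 32 to 52 mm above the bracket's origin, clear of the dropped pin.
- stand: Drift stand bolted to the bench: 80 mm square dark base plate 8 mm thick with an upright blue tube, 32 mm outside, 21 mm bore, rim 92 mm above the bench. Origin at the centre of the underside, z up along the tube's axis. With the drift home its flange rests on the rim and its tip is 8 mm above the stand's origin.
- label_roll: Roll of white labels, 84 x 89 x 61 mm, bystander. Origin under its centre.
- brown_tape: Roll of brown tape, 100 x 104 x 49 mm, bystander. Origin under its centre.
- pink_jar: White jar with pink lid, 53 mm wide, 46 mm high, bystander. Origin under its centre.
- rubber_stamp: Wooden rubber stamp, 26 x 62 x 76 mm, bystander. Origin under its centre.
Things that resemble listed ones, but are neither listed nor needed, are in the scene too. Of the things like the drift, leave any that is purple; of the rest the larger one is meant.

How it is judged (in metres and radians):
On the way, in this order (a step that is already met when the one before it is completed fails the run):
1. the drift is lifted clear of its stand, the pin still in the bore (z of drift in the frame of stand above 0.094 m and z of pin_center in the frame of bracket above 0.05 m), for 0.1 s.
2. the pin is out below the bore and the drift stands upright in the bore with its flange pressed on the sprung ring with more than 5 N (z of pin_center in the frame of bracket below 0.035 m and z of drift in the frame of bracket below 0.054 m and horizontal distance between drift and bore_exit below 0.004 m and angle between drift's own z axis and vertical below 0.1 rad and contact force between drift and bracket above 5 N), for 0.15 s.
At the end, for the whole second after the job is handed in: The pin rests in the bracket's tray (centre less than 30 mm above the bracket's underside and within 45 mm of the bore axis), and the drift stands at rest in its stand, upright within 0.08 rad, tip within 5 mm of the stand's axis and within 3 mm of its home height (z of pin_center in the frame of bracket below 0.03 m and horizontal distance between pin_center and bore_exit below 0.045 m and linear speed of each of pin, drift below 0.02 m/s and horizontal distance between drift and stand below 0.005 m and z of drift in the frame of stand between 0.004 and 0.011 m and angle between drift's own z axis and vertical below 0.08 rad); the robot touches nothing.
It fails at once if the drift pushes the bracket, ring or sleeve with more than 20 N (contact force between drift and bracket above 20 N).
It fails at once if the drift pushes the pin with more than 20 N (contact force between drift and pin above 20 N).
It fails at once if the gripper touches the pin (contact force between any of the fingers, the arm and pin above 0.5 N).
It fails at once if a bystander is moved more than 30 mm (distance of any of label_roll, brown_tape, pink_jar, rubber_stamp from where it was at the start of the episode above 0.03 m).
It also fails if it takes over 67 s, if anything falls off the work surface, if the arm or the gripper's body presses on something with over 40 N, if the wrist force passes 120 N, or if a joint passes its speed limit or range.

## Working session

There is one attempt and no reset: what is moved stays moved. The work goes in short steps, Python scripts to look and compute and a tool call to move; the robot and the scene stay as the last step left them, time stands still between calls to the robot, and variables do not carry over. Pictures are saved under pics/ and viewed, at most 10 in all, crops included, and the job is handed in when it is done.

Besides the shell and the picture viewer there is one more tool, called after "Emit:" by a JSON object that holds its "method" and its "body", one argument or row to a line. drive_tool: Moves the arm, as the interface text tells. Shifts and turns lie within -1 to 1; 1 stands for 0.1 m of shift or pi/4 rad of turn. Its arguments: {"type":"object","properties":{"commands":{"type":"string"},"force":{"type":"number"}},"required":["commands"]}

```bash
mkdir -p pics; cat > h.py <<'E'
import numpy as np, cv2
from rig import *
from scipy.spatial.transform import Rotation as R
def cam(p):
    a=np.array(p["attitude"],float)
    M=a if a.shape==(3,3) else R.from_quat(a,scalar_first=True).as_matrix()
    f=p["pixels"].shape[0]/2/np.tan(np.radians(p["fov_y"])/2)
    return M,f,np.array(p["position"],float)
def ray(p,uv):
    M,f,c=cam(p); d=M@np.array([(uv[0]-p["cx"])/f,(uv[1]-p["cy"])/f,1]); return c,d/np.linalg.norm(d)
def onz(p,uv,z):
    c,d=ray(p,uv); return c+d*(z-c[2])/d[2]
def proj(p,X):
    M,f,c=cam(p); q=M.T@(np.array(X,float)-c); return np.array([p["cx"]+f*q[0]/q[2],p["cy"]+f*q[1]/q[2]])
def tri(rs):
    A=np.zeros((3,3));b=np.zeros(3)
    for c,d in rs:
        P=np.eye(3)-np.outer(d,d);A+=P;b+=P@c
    return np.linalg.solve(A,b)
E
python3 - <<'E'
from h import *
ims=[]
for n in("side","top"):
    p=capture(n);print(n,p["position"],p["attitude"],p["fov_y"],p["cx"],p["cy"],p.get("shot"))
    cv2.imwrite(f"pics/{n}0.png",p["pixels"])
    for o in("drift","stand","bracket","bore_top","label_roll","brown_tape","pink_jar","rubber_stamp"):
        print(o,[(np.round(b["position"]).tolist(),round(b["confidence"],2)) for b in boxes_of(p,o)][:4])
print(sense())
E
```

```text
side [ 185.83234549 -602.51119326  613.16345163] [-0.4459207   0.85244203 -0.24647134  0.11725698] 55.377399363950644 280.52354697491603 205.3153937334033 1
drift [([227.0, 253.0], 0.87), ([266.0, 217.0], 0.81), ([303.0, 207.0], 0.67)]
stand [([270.0, 252.0], 0.77)]
bracket [([256.0, 180.0], 0.8)]
bore_top [([260.0, 184.0], 0.96)]
label_roll [([347.0, 193.0], 0.71)]
brown_tape [([324.0, 168.0], 0.82)]
pink_jar [([292.0, 164.0], 0.76)]
rubber_stamp [([269.0, 340.0], 0.82), ([292.0, 163.0], 0.62)]
top [ 486.18407195   48.32340443 1046.46543685] [-0.0229904   0.71670338 -0.69550301  0.04564299] 55.65950577162722 284.3532906556844 209.13659912652327 2
drift [([287.0, 199.0], 0.74), ([297.0, 239.0], 0.58), ([294.0, 279.0], 0.52)]
stand [([288.0, 243.0], 0.88), ([297.0, 242.0], 0.73)]
bracket [([208.0, 199.0], 0.85)]
bore_top [([210.0, 198.0], 0.91)]
label_roll [([269.0, 134.0], 0.73)]
brown_tape [([218.0, 122.0], 0.82)]
pink_jar [([185.0, 142.0], 0.55), ([222.0, 122.0], 0.38), ([268.0, 134.0], 0.33)]
rubber_stamp [([369.0, 291.0], 0.79)]
{'time_s': 0.9, 'joints': array([ 1.06759130e+00,  3.12887509e-01,  1.49770091e+00, -1.19857482e-05,
        1.33101722e+00, -2.23400949e-01]), 'dq': array([ 1.90881651e-03,  1.72275567e-03,  7.58339827e-05,  2.09493173e-03,
       -1.17015189e-04,  8.28600978e-04]), 'tau': array([ 3.85074629e-03, -4.12158573e+01, -2.59900600e+01,  6.37124776e-05,
        4.25152093e-04, -2.64850388e-05]), 'eef_pos': array([145.00299334, 504.57864867, 248.30022843]), 'ee_rot': array([ 3.13444899e-06,  1.39444703e-01,  9.90229859e-01, -8.13688863e-06]), 'force': array([ 0.39852735,  0.19378822, -0.95195243]), 'wrist_torque': array([-0.01402467, -0.04241593,  0.00233075]), 'grip_force': 0.0, 'grip_width': 0.9983348361959056}
```

```bash
python3 - <<'E'
import cv2
a=cv2.imread("pics/side0.png")[110:310,170:430];b=cv2.imread("pics/top0.png")[100:320,150:410]
cv2.imwrite("pics/s1.png",cv2.resize(a,(780,600),interpolation=3));cv2.imwrite("pics/t1.png",cv2.resize(b,None,fx=2.7,fy=2.7,interpolation=3))
E
```

```text
(no output)
```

View pics/s1.png

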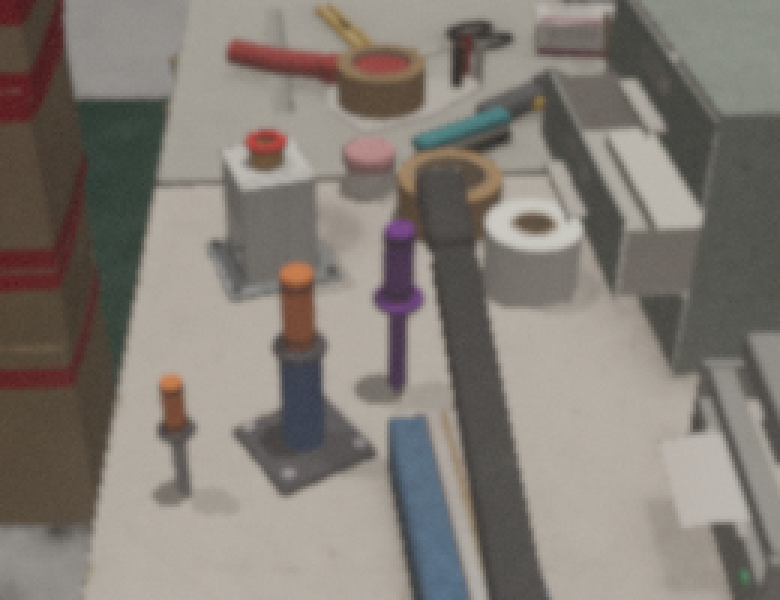

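View pics/t1.png

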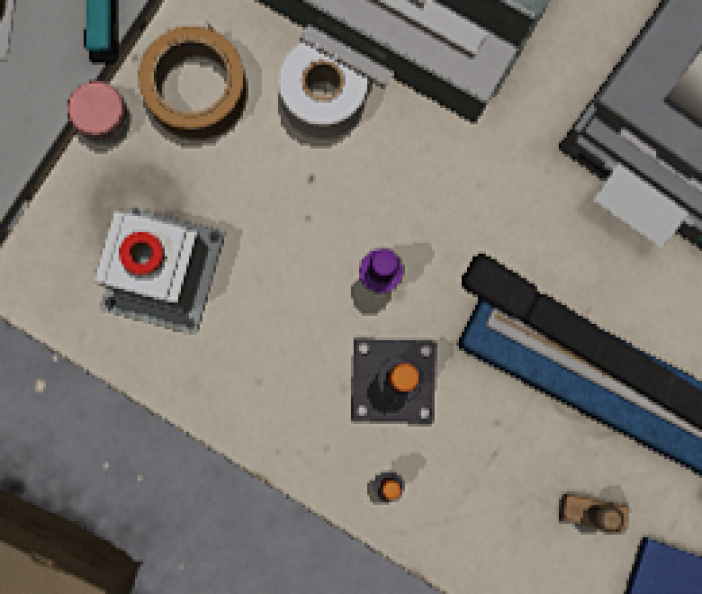

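The side picture shows the large orange drift in the blue stand (crop 297,272 is the handle top), the red ring at crop (267,140), a small orange and a purple look-alike. The top picture shows ring (143,254), handle top (404,378), and stand plate corners at (363,348), (425,350), (425,413), (362,411). Now localise by colour.

```bash
python3 - <<'E'
from h import *
def blob(img,lo,hi,near):
    h=cv2.cvtColor(cv2.GaussianBlur(img,(3,3),0),cv2.COLOR_BGR2HSV)
    m=cv2.inRange(h,lo,hi)
    if lo[0]==0 and hi[0]<6: m|=cv2.inRange(h,(174,lo[1],lo[2]),(180,255,255))
    n,l,s,c=cv2.connectedComponentsWithStats(m)
    i=min(range(1,n),key=lambda i:np.hypot(*(c[i]-near))+ (1e3 if s[i,4]<15 else 0))
    return c[i],s[i],l==i,h
P={}
for n,o,r in(("side",(269,208),(259,157)),("top",(299.6,240),(203,194))):
    p=capture(n);P[n]=p
    co,so,mo,h=blob(p["pixels"],(5,120,80),(20,255,255),o)
    # bright disc
    print(n,"orange",co,so,"V",np.percentile(h[...,2][mo],[5,25,50,75,95]))
    v=h[...,2]; t=mo&(v>(np.percentile(v[mo],5)+np.percentile(v[mo],95))/2)
    ys,xs=np.nonzero(t);print(" bright",xs.mean(),ys.mean(),len(xs))
    cr,sr,mr,_=blob(p["pixels"],(0,150,90),(5,255,255),r)
    ys,xs=np.nonzero(mr);e=cv2.fitEllipse(cv2.convexHull(np.c_[xs,ys].astype(np.int32)))
    print(" red",cr,sr,e)
    P[n+"d"]=ray(p,(xs.mean(),ys.mean()));P[n+"r"]=ray(p,e[0])
    ys,xs=np.nonzero(t);P[n+"d"]=ray(p,(xs.mean(),ys.mean()))
    print(" drift@158",onz(p,(xs.mean(),ys.mean()),158)," ring@120,132",onz(p,e[0],120),onz(p,e[0],132))
print("tri drift",tri([P["sided"],P["topd"]]),"ring",tri([P["sider"],P["topr"]]))
p=P["top"]
c=[(150+u/2.7,100+v/2.7) for u,v in((363,348),(425,350),(425,413),(362,411))]
q=[onz(p,x,8) for x in c];print("plate",np.round(q),np.mean(q,0))
E
```

```text
side orange [268.76165803 210.14507772] [264 198  10  26 193] V [104. 117. 119. 161. 194.]
 bright 268.5 201.0 54
 red [258.51612903 157.77419355] [254 155  10   6  31] ((258.3662109375, 157.28677368164062), (5.771157741546631, 9.52547836303711), 88.17692565917969)
 drift@158 [505.88280079 -20.14928635 158.        ]  ring@120,132 [611.53908906 215.95743227 120.        ] [601.18049313 196.04187796 132.        ]
top orange [299.46236559 239.21505376] [295 234  10  11  93] V [ 99.2 131.  177.  180.  182. ]
 bright 299.5 239.23529411764707 68
 red [202.02158273 193.37410072] [195 186  15  16 139] ((201.8936309814453, 193.39450073242188), (15.048864364624023, 15.15035629272461), 161.41616821289062)
 drift@158 [506.79152822 -14.66955051 158.        ]  ring@120,132 [607.70493038 213.39791575 120.        ] [606.13093717 211.2597959  132.        ]
tri drift [507.61090633 -15.29481605 154.4521739 ] ring [608.43218784 212.4758027  122.36035693]
plate [[536.  15.   8.]
 [536. -45.   8.]
 [475. -47.   8.]
 [475.  14.   8.]] [505.68390886 -15.86760022   8.        ]
```

Emit:
{"method": "drive_tool", "body": {
  "commands": "0.226 -0.325 0 0 0 0 65;0.226 -0.325 0 0 0 0 65;0.226 -0.325 0 0 0 0 65;0.226 -0.325 0 0 0 0 65;0.226 -0.325 0 0 0 0 65;0.226 -0.325 0 0 0 0 65;0.226 -0.325 0 0 0 0 65;0.226 -0.325 0 0 0 0 65;0.226 -0.325 0 0 0 0 65;0.226 -0.325 0 0 0 0 65;0.226 -0.325 0 0 0 0 65;0.226 -0.325 0 0 0 0 65;0.226 -0.325 0 0 0 0 65;0.226 -0.325 0 0 0 0 65;0.226 -0.325 0 0 0 0 65;0.226 -0.325 0 0 0 0 65;0 0 0 0 0 0 65;0 0 0 0 0 0 65",
  "force": 60
}}

```text
time_s: 2.5
eef_pos: [507.0, -16.7, 247.7]
ee_rot: [-0.0, 0.141, 0.99, 0.0]
force: [-0.6, 0.3, 0.1]
grip_width: 0.65
grip_force: 0.0
```

Emit:
{"method": "drive_tool", "body": {
  "commands": "0 0.015 -0.28 0 0 0 65;0 0 -0.28 0 0 0 65;0 0 -0.28 0 0 0 65;0 0 -0.2 0 0 0 65;0 0 -0.1 0 0 0 65;0 0 0 0 0 0 65;0 0 0 0 0 0 0;0 0 0 0 0 0 0;0 0 0 0 0 0 0;0 0 0 0 0 0 0;0 0 0 0 0 0 0;0 0 0 0 0 0 0;0 0 0 0 0 0 0;0 0 0 0 0 0 0",
  "force": 90
}}

```text
time_s: 3.67
eef_pos: [507.3, -14.0, 135.9]
ee_rot: [0.001, 0.139, 0.99, -0.0]
force: [-1.5, 1.1, 6.9]
grip_width: 0.259
grip_force: 87.5
```

Emit:
{"method": "drive_tool", "body": {
  "commands": "0 0 0.05 0 0 0 0;0 0 0.15 0 0 0 0;0 0 0.2 0 0 0 0;0 0 0.25 0 0 0 0;0 0 0.25 0 0 0 0;0 0 0.3 0 0 0 0;0 0 0.3 0 0 0 0;0 0 0.1 0 0 0 0;0 0 0 0 0 0 0;0 0 0 0 0 0 0"
}}

```text
time_s: 4.5
eef_pos: [506.3, -13.8, 293.2]
ee_rot: [-0.001, 0.139, 0.99, 0.0]
force: [-0.4, 1.0, -2.7]
grip_width: 0.259
grip_force: 88.1
```

```bash
python3 - <<'E'
from h import *
s=sense();print(s["eef_pos"],s["force"],s["wrist_torque"])
for n in("side","top"):
    p=capture(n);cv2.imwrite(f"pics/{n}2.png",p["pixels"])
    X=s["eef_pos"];print(proj(p,X),proj(p,X-[0,0,126]))
a=cv2.imread("pics/side2.png")[110:310,170:430]
cv2.imwrite("pics/s2.png",cv2.resize(a,(780,600),interpolation=3))
E
```

```text
[506.25833686 -13.82764256 293.2211374 ] [-0.37934301  0.9543039  -2.688514  ] [-0.01927343  0.05690436 -0.01365955]
[264.18797802 138.36091083] [266.90664953 195.67198484]
[304.14318025 237.99212599] [299.41142906 239.37771689]
```

View pics/s2.png

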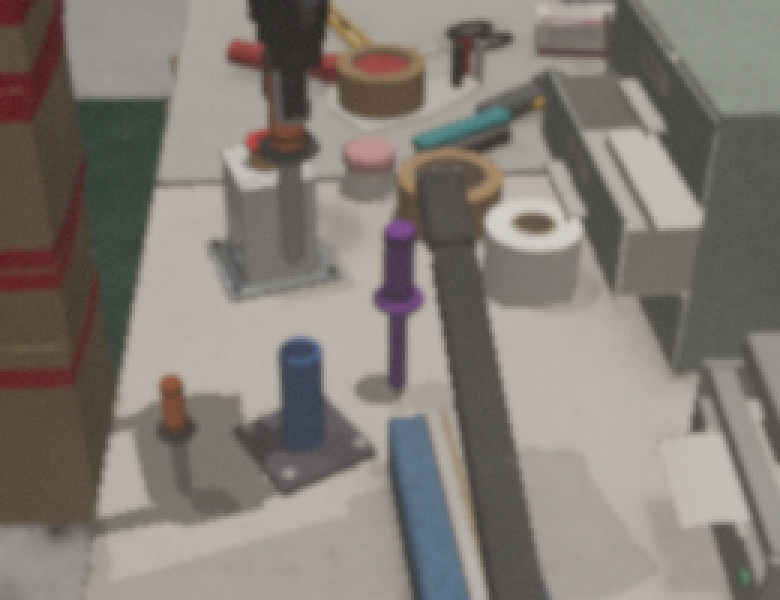

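The drift hangs upright in the gripper, tip at crop (291,262), just where the projection puts it; the stand tube is empty at (300,345). Go over the ring.

Emit:
{"method": "drive_tool", "body": {
  "commands": "0.05 0.1 0 0 0 0 0;0.12 0.27 0 0 0 0 0;0.14 0.31 0 0 0 0 0;0.14 0.32 0 0 0 0 0;0.14 0.32 0 0 0 0 0;0.14 0.31 0 0 0 0 0;0.14 0.31 0 0 0 0 0;0.11 0.25 0 0 0 0 0;0.03 0.08 0 0 0 0 0;0 0 0 0 0 0 0;0 0 0 0 0 0 0"
}}

```text
time_s: 5.52
eef_pos: [607.3, 213.1, 293.1]
ee_rot: [-0.001, 0.139, 0.99, -0.0]
force: [0.2, 0.3, -2.6]
grip_width: 0.255
grip_force: 88.5
```

```bash
python3 - <<'E'
from h import *
s=sense();print(s["eef_pos"],s["ee_rot"],s["force"],s["wrist_torque"])
X=s["eef_pos"]; out=[]
for n in("side","top"):
    p=capture(n);cv2.imwrite(f"pics/{n}3.png",p["pixels"])
    a=proj(p,X-[0,0,128]);b=proj(p,[607.5,213,122]);f=proj(p,X-[0,0,41]);print(a,b,f)
    u,v=np.round(b-[50,50 if n=="top" else 60]).astype(int);print(n,u,v)
    out.append(cv2.resize(p["pixels"][v:v+100,u:u+66],None,fx=6,fy=6,interpolation=2))
cv2.imwrite("pics/c3.png",np.hstack(out))
E
```

```text
[607.32257221 213.11407965 293.13088084] [-8.90062915e-04  1.39195914e-01  9.90264363e-01 -4.44193175e-04] [ 0.19572753  0.33215171 -2.59323641] [ 0.01123302  0.04492039 -0.02629947]
[256.52321552 142.27589014] [257.51415685 157.4689917 ] [254.54571216 109.23364768]
side 208 97
[198.50316945 190.80956222] [201.91277064 193.37065865] [190.63262085 184.63112698]
top 152 143
```

View pics/c3.png

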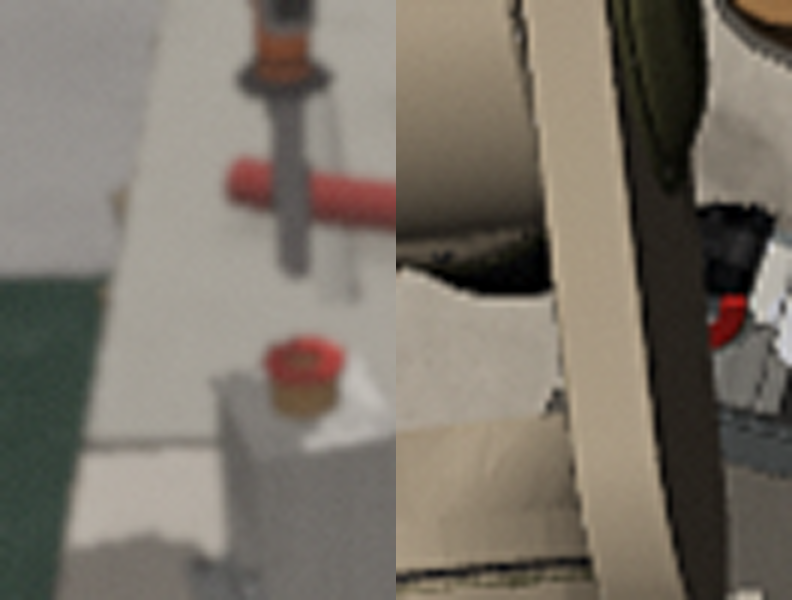

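The side crop shows the drift's tip at (293,272), above the ring centred at about (305,360). The ring looks slightly right of the drift's axis, and the top view is blocked by the arm. I'll measure this at subpixel level.

```bash
python3 - <<'E'
from h import *
s=sense();X=s["eef_pos"];p=capture("side");M,f,c=cam(p);print("right",M[:,0],"down",M[:,1])
g=p["pixels"].astype(float)
# shank: per-row darkness vs local background, edges at half level
L=[]
for r in list(range(114,122))+list(range(134,140)):
    row=g[r,245:268].mean(1);bg=np.median(np.r_[row[:4],row[-4:]]);w=np.clip(bg-row-15,0,None)
    k=np.argmax(np.convolve(w,np.ones(5),'same'));sl=slice(max(k-4,0),k+5)
    L.append((r,245+(np.arange(23)[sl]*w[sl]).sum()/w[sl].sum()))
L=np.array(L);k=np.polyfit(L[:,0],L[:,1],1);print(np.round(L[:,1],2),"resid",np.std(L[:,1]-np.polyval(k,L[:,0])))
a=proj(p,X-[0,0,128]);b=proj(p,X-[0,0,60])
print("axis at rows",a[1],np.polyval(k,a[1]),"pred",a[0],";",b[1],np.polyval(k,b[1]),b[0])
h=cv2.cvtColor(p["pixels"],cv2.COLOR_BGR2HSV)[145:168,245:272]
S=(((h[...,0]<7)|(h[...,0]>172))&(h[...,1]>120));ys,xs=np.nonzero(S)
print("ring",245+xs.min(),245+xs.max(),145+ys.min(),145+ys.max(),"mean",245+xs.mean(),145+ys.mean())
for z in(118,122,126,130):print(z,proj(p,[X[0],X[1],z]))
E
```

```text
right [ 0.85100536 -0.52477969 -0.0199038 ] down [-0.31563044 -0.48081321 -0.81804406]
[255.49 255.69 255.66 255.7  255.88 256.16 256.27 256.29 265.15 256.61
 256.51 256.66 257.   257.08] resid 2.12722965600081
axis at rows 142.06976772870328 258.5625939187803 pred 256.71708183500294 ; 116.4940697383987 255.92412708446392 255.194768699583
ring 253 264 154 160 mean 258.57142857142856 157.17460317460316
118 [257.72424391 158.99064462]
122 [257.64253477 157.61788612]
126 [257.56046055 156.23899402]
130 [257.47801879 154.85392712]
```

Emit:
{"method": "drive_tool", "body": {
  "commands": "0.007 0.003 -0.1 0 0 0 0;0 0 -0.1 0 0 0 0;0 0 -0.06 0 0 0 0;0 0 -0.04 0 0 0 0;0 0 -0.04 0 0 0 0;0 0 -0.04 0 0 0 0;0 0 -0.04 0 0 0 0;0 0 -0.04 0 0 0 0;0 0 -0.04 0 0 0 0;0 0 0 0 0 0 0"
}}

```text
time_s: 6.5
eef_pos: [608.1, 213.4, 243.3]
ee_rot: [-0.001, 0.139, 0.99, -0.0]
force: [0.2, 1.1, -2.7]
grip_width: 0.257
grip_force: 88.5
```

Emit:
{"method": "drive_tool", "body": {
  "commands": "0 0 -0.03 0 0 0 0;0 0 -0.03 0 0 0 0;0 0 -0.03 0 0 0 0;0 0 -0.03 0 0 0 0;0 0 -0.03 0 0 0 0;0 0 -0.03 0 0 0 0;0 0 -0.03 0 0 0 0;0 0 -0.03 0 0 0 0;0 0 0 0 0 0 0"
}}

```text
time_s: 7.25
eef_pos: [608.1, 213.3, 219.5]
ee_rot: [-0.001, 0.139, 0.99, -0.0]
force: [-0.0, 0.1, -2.9]
grip_width: 0.26
grip_force: 88.5
```

Emit:
{"method": "drive_tool", "body": {
  "commands": "0 0 -0.02 0 0 0 0;0 0 -0.02 0 0 0 0;0 0 -0.02 0 0 0 0;0 0 -0.02 0 0 0 0;0 0 -0.015 0 0 0 0;0 0 -0.015 0 0 0 0;0 0 -0.015 0 0 0 0;0 0 0 0 0 0 0"
}}

```text
time_s: 7.92
eef_pos: [608.4, 213.4, 207.9]
ee_rot: [0.0, 0.139, 0.99, 0.0]
force: [-0.0, -0.4, -1.6]
grip_width: 0.26
grip_force: 89.1
```

Emit:
{"method": "drive_tool", "body": {
  "commands": "0 0 -0.01 0 0 0 0;0 0 -0.01 0 0 0 0;0 0 -0.01 0 0 0 0"
}}

```text
time_s: 8.17
eef_pos: [608.9, 213.4, 206.8]
ee_rot: [0.002, 0.139, 0.99, 0.0]
force: [-1.2, -0.7, 9.5]
grip_width: 0.262
grip_force: 89.7
```

Emit:
{"method": "drive_tool", "body": {
  "commands": "0 0 -0.005 0 0 0 0;0 0 0 0 0 0 0"
}}

```text
time_s: 8.33
eef_pos: [608.9, 213.4, 206.4]
ee_rot: [0.002, 0.139, 0.99, 0.0]
force: [-1.5, -1.3, 8.0]
grip_width: 0.263
grip_force: 89.7
```

Emit:
{"method": "drive_tool", "body": {
  "commands": "0 0 -0.006 0 0 0 0;0 0 -0.006 0 0 0 0;0 0 -0.006 0 0 0 0;0 0 -0.006 0 0 0 0;0 0 -0.006 0 0 0 0;0 0 -0.006 0 0 0 0"
}}

```text
time_s: 8.83
eef_pos: [608.9, 213.4, 203.0]
ee_rot: [0.002, 0.139, 0.99, 0.0]
force: [-1.9, 0.4, 9.6]
grip_width: 0.262
grip_force: 89.8
```

Emit:
{"method": "drive_tool", "body": {
  "commands": "0 0 -0.006 0 0 0 0;0 0 -0.006 0 0 0 0;0 0 -0.006 0 0 0 0;0 0 -0.006 0 0 0 0;0 0 -0.006 0 0 0 0;0 0 -0.006 0 0 0 0;0 0 -0.006 0 0 0 0;0 0 -0.006 0 0 0 0;0 0 -0.006 0 0 0 0;0 0 -0.006 0 0 0 0;0 0 -0.006 0 0 0 0;0 0 -0.006 0 0 0 0"
}}

```text
time_s: 9.83
eef_pos: [608.9, 213.3, 195.8]
ee_rot: [0.002, 0.139, 0.99, 0.0]
force: [-2.5, -1.8, 9.9]
grip_width: 0.257
grip_force: 89.9
```

Emit:
{"method": "drive_tool", "body": {
  "commands": "0 0 -0.006 0 0 0 0;0 0 -0.006 0 0 0 0;0 0 -0.006 0 0 0 0;0 0 -0.006 0 0 0 0;0 0 -0.006 0 0 0 0;0 0 -0.006 0 0 0 0;0 0 -0.006 0 0 0 0;0 0 -0.006 0 0 0 0;0 0 -0.006 0 0 0 0;0 0 -0.006 0 0 0 0;0 0 -0.006 0 0 0 0;0 0 -0.006 0 0 0 0"
}}

```text
time_s: 10.83
eef_pos: [608.2, 213.3, 185.8]
ee_rot: [-0.0, 0.139, 0.99, -0.0]
force: [-0.1, -0.6, -2.1]
grip_width: 0.258
grip_force: 89.0
```

Emit:
{"method": "drive_tool", "body": {
  "commands": "0 0 -0.015 0 0 0 0;0 0 -0.015 0 0 0 0;0 0 -0.01 0 0 0 0;0 0 -0.01 0 0 0 0;0 0 -0.01 0 0 0 0;0 0 -0.01 0 0 0 0;0 0 0 0 0 0 0"
}}

```text
time_s: 11.42
eef_pos: [608.3, 213.3, 179.1]
ee_rot: [-0.0, 0.139, 0.99, -0.0]
force: [-0.5, -0.8, -2.5]
grip_width: 0.257
grip_force: 89.0
```

Emit:
{"method": "drive_tool", "body": {
  "commands": "0 0 -0.01 0 0 0 0;0 0 -0.01 0 0 0 0;0 0 -0.01 0 0 0 0;0 0 0 0 0 0 0"
}}

```text
time_s: 11.75
eef_pos: [608.3, 213.3, 176.1]
ee_rot: [-0.0, 0.139, 0.99, -0.0]
force: [0.6, -1.4, -1.9]
grip_width: 0.259
grip_force: 89.0
```

Emit:
{"method": "drive_tool", "body": {
  "commands": "0 0 -0.01 0 0 0 0;0 0 -0.01 0 0 0 0;0 0 -0.01 0 0 0 0;0 0 0 0 0 0 0"
}}

```text
time_s: 12.08
eef_pos: [608.2, 213.3, 173.0]
ee_rot: [-0.0, 0.139, 0.99, -0.0]
force: [0.2, -2.8, -1.7]
grip_width: 0.265
grip_force: 88.9
```

Emit:
{"method": "drive_tool", "body": {
  "commands": "0 0 -0.01 0 0 0 0;0 0 0 0 0 0 0"
}}

```text
time_s: 12.25
eef_pos: [608.3, 213.3, 172.4]
ee_rot: [0.0, 0.139, 0.99, -0.0]
force: [-1.2, -2.2, -0.3]
grip_width: 0.258
grip_force: 88.9
```

Emit:
{"method": "drive_tool", "body": {
  "commands": "0 0 -0.01 0 0 0 0;0 0 -0.005 0 0 0 0;0 0 0 0 0 0 0"
}}

```text
time_s: 12.5
eef_pos: [608.5, 213.3, 171.7]
ee_rot: [0.001, 0.139, 0.99, 0.0]
force: [-2.0, -3.5, 4.5]
grip_width: 0.259
grip_force: 89.2
```

Emit:
{"method": "drive_tool", "body": {
  "commands": "0 0 -0.01 0 0 0 0;0 0 -0.003 0 0 0 0;0 0 0 0 0 0 0;0 0 0 0 0 0 0;0 0 0 0 0 0 0;0 0 0 0 0 0 0"
}}

```text
time_s: 13.0
eef_pos: [608.5, 213.4, 171.1]
ee_rot: [0.001, 0.139, 0.99, 0.0]
force: [-3.7, -3.5, 8.9]
grip_width: 0.262
grip_force: 89.6
```

Emit:
{"method": "drive_tool", "body": {
  "commands": "0 0 0.03 0 0 0 0;0 0 0.08 0 0 0 0;0 0 0.12 0 0 0 0;0 0 0.15 0 0 0 0;0 0 0.15 0 0 0 0;0 0 0.15 0 0 0 0;0 0 0.15 0 0 0 0;0 0 0.15 0 0 0 0;0 0 0.15 0 0 0 0;0 0 0.12 0 0 0 0;0 0 0 0 0 0 0"
}}

```text
time_s: 13.92
eef_pos: [608.8, 213.9, 297.3]
ee_rot: [0.002, 0.139, 0.99, 0.001]
force: [0.2, 0.3, -0.8]
grip_width: 0.259
grip_force: 88.6
```

Emit:
{"method": "drive_tool", "body": {
  "commands": "-0.05 -0.1 0 0 0 0 0;-0.12 -0.27 0 0 0 0 0;-0.14 -0.31 0 0 0 0 0;-0.14 -0.32 0 0 0 0 0;-0.14 -0.32 0 0 0 0 0;-0.14 -0.31 0 0 0 0 0;-0.14 -0.31 0 0 0 0 0;-0.11 -0.25 0 0 0 0 0;-0.03 -0.08 0 0 0 0 0;0 0 0 0 0 0 0;0 0 0 0 0 0 0"
}}

```text
time_s: 14.83
eef_pos: [507.5, -13.2, 294.2]
ee_rot: [-0.0, 0.14, 0.99, 0.0]
force: [0.4, 0.6, -2.8]
grip_width: 0.26
grip_force: 88.9
```

```bash
python3 - <<'E'
from h import *
s=sense();X=s["eef_pos"];print(X,s["force"])
p=capture("side");g=p["pixels"]
for z in(128,60,200-0):print(z,proj(p,X-[0,0,z]))
print("stand rim pred",proj(p,[506.5,-15.3,92]))
a=cv2.resize(g[150:250,205:325],(720,600),interpolation=2)
cv2.imwrite("pics/s4.png",a)
t=capture("top");print("pin",[(b["position"],b["confidence"]) for b in boxes_of(t,"pin")][:2],[(b["position"],b["confidence"]) for b in boxes_of(p,"pin")][:2])
E
```

```text
[507.46923015 -13.1643933  294.18132568] [ 0.36050147  0.61450002 -2.79753567]
128 [267.2823453  195.76503775]
60 [265.90107356 166.2481231 ]
200 [268.6059626  224.04991273]
stand rim pred [268.75715547 225.53775436]
pin [] []
```

View pics/s4.png

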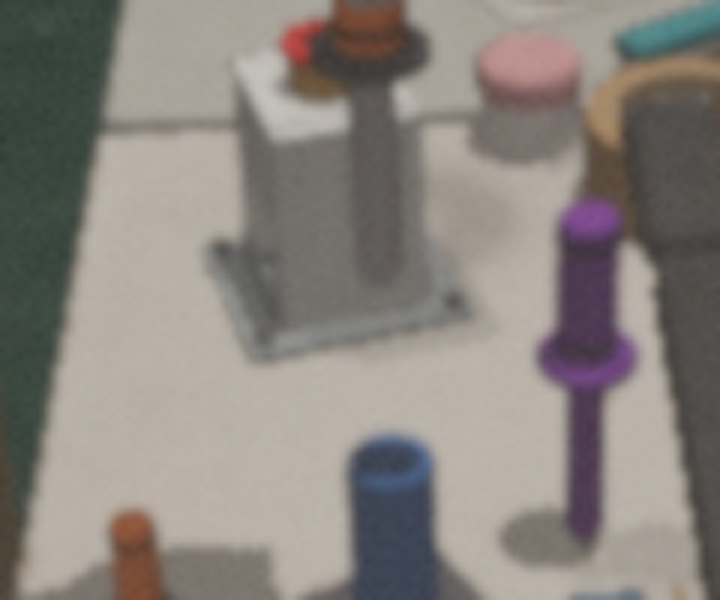

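The drift's tip at crop (378,280) hangs over the tube mouth at (392,462), about 1–2 mm to its left. I'll correct a little and lower it.

Emit:
{"method": "drive_tool", "body": {
  "commands": "0.003 -0.012 -0.1 0 0 0 0;0 0 -0.2 0 0 0 0;0 0 -0.2 0 0 0 0;0 0 -0.1 0 0 0 0;0 0 -0.06 0 0 0 0;0 0 -0.06 0 0 0 0;0 0 -0.06 0 0 0 0;0 0 -0.06 0 0 0 0;0 0 -0.06 0 0 0 0;0 0 0 0 0 0 0"
}}

```text
time_s: 15.87
eef_pos: [507.3, -14.7, 203.5]
ee_rot: [-0.001, 0.139, 0.99, 0.0]
force: [-0.8, 0.8, -2.8]
grip_width: 0.26
grip_force: 88.9
```

In the tube with no load. Lower to just above home.

Emit:
{"method": "drive_tool", "body": {
  "commands": "0 0 -0.1 0 0 0 0;0 0 -0.1 0 0 0 0;0 0 -0.1 0 0 0 0;0 0 -0.1 0 0 0 0;0 0 -0.1 0 0 0 0;0 0 -0.06 0 0 0 0;0 0 -0.04 0 0 0 0;0 0 -0.03 0 0 0 0;0 0 0 0 0 0 0"
}}

```text
time_s: 16.62
eef_pos: [507.5, -14.8, 141.0]
ee_rot: [-0.0, 0.139, 0.99, 0.0]
force: [-0.6, -0.1, -1.9]
grip_width: 0.259
grip_force: 88.9
```

Emit:
{"method": "drive_tool", "body": {
  "commands": "0 0 -0.015 0 0 0 0;0 0 -0.015 0 0 0 0;0 0 0 0 0 0 0;0 0 0 0 0 0 0"
}}

```text
time_s: 16.95
eef_pos: [507.7, -14.8, 138.6]
ee_rot: [0.0, 0.139, 0.99, -0.0]
force: [0.5, 0.8, -2.5]
grip_width: 0.261
grip_force: 88.9
```

Emit:
{"method": "drive_tool", "body": {
  "commands": "0 0 -0.015 0 0 0 0;0 0 -0.015 0 0 0 0;0 0 0 0 0 0 0;0 0 0 0 0 0 0"
}}

```text
time_s: 17.28
eef_pos: [507.8, -14.9, 136.0]
ee_rot: [0.0, 0.139, 0.99, -0.0]
force: [-1.9, 0.6, 2.9]
grip_width: 0.263
grip_force: 89.9
```

Emit:
{"method": "drive_tool", "body": {
  "commands": "0 0 0 0 0 0 40;0 0 0 0 0 0 65;0 0 0 0 0 0 65;0 0 0 0 0 0 65;0 0 0 0 0 0 65;0 0 0.1 0 0 0 65;0 0 0.2 0 0 0 65;0 0 0.3 0 0 0 65;0 0 0.3 0 0 0 65;0 0 0.3 0 0 0 65;0 0 0.1 0 0 0 65;0 0 0 0 0 0 65"
}}

```text
time_s: 18.28
eef_pos: [508.4, -15.0, 268.5]
ee_rot: [0.003, 0.139, 0.99, -0.0]
force: [0.2, -0.6, -0.8]
grip_width: 0.644
grip_force: 0.0
```

Emit:
{"method": "drive_tool", "body": {
  "commands": "-0.2 0.3 0 0 0 0 65;-0.2 0.3 0 0 0 0 65;-0.2 0.3 0 0 0 0 65;-0.2 0.3 0 0 0 0 65;-0.2 0.3 0 0 0 0 65;-0.2 0.3 0 0 0 0 65;-0.2 0.3 0 0 0 0 65;-0.2 0.3 0 0 0 0 65;0 0 0 0 0 0 65;0 0 0 0 0 0 65"
}}

```text
time_s: 19.12
eef_pos: [346.4, 226.1, 264.5]
ee_rot: [-0.001, 0.138, 0.99, -0.0]
force: [0.1, 1.0, -0.4]
grip_width: 0.648
grip_force: 0.0
```

```bash
python3 - <<'E'
from h import *
p=capture("side");t=capture("top");print(sense()["eef_pos"])
for n,q in(("s",p),("t",t)):print(n,[(np.round(b["position"]),b["confidence"]) for b in boxes_of(q,"pin")][:2])
a=cv2.resize(p["pixels"][140:270,215:315],(460,598),interpolation=2);b=cv2.resize(t["pixels"][170:270,190:315][:, :],(340,598//2-27),interpolation=2)
b=cv2.copyMakeBorder(b,0,598-b.shape[0],0,0,cv2.BORDER_CONSTANT)
cv2.imwrite("pics/f5.png",np.hstack([a,b]))
E
```

```text
[347.64747311 224.75992255 264.75759343]
s []
t []
```

View pics/f5.png

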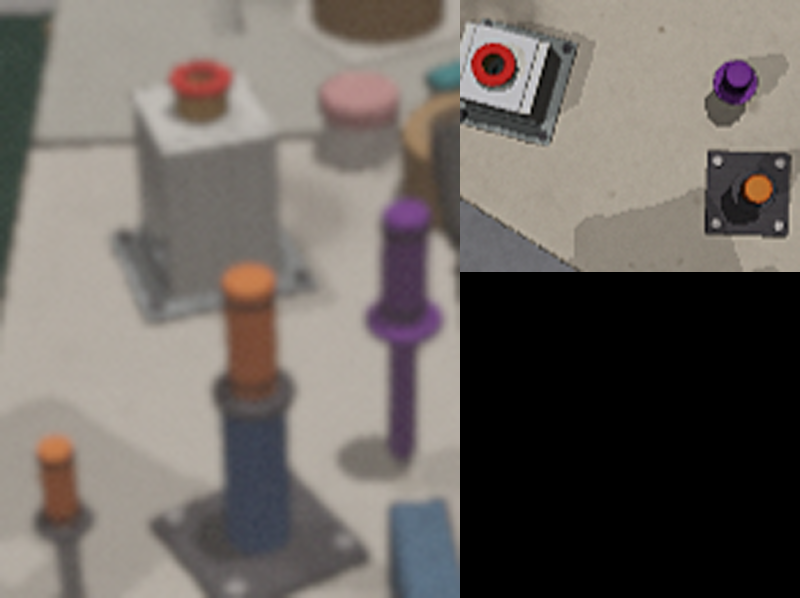

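The drift is upright with its flange on the tube rim (crop 252,392), and the bystanders are undisturbed. The pin is hidden behind the bracket cheeks, but the force drop at release and the free travel below it show it fell.

```bash
python3 -c "
from rig import *
print(finish_job())"
```

```text
the job is handed in; nothing more can be done
None
```

The job is handed in (no verdict came back): the pin was driven out, the flange was held on the sprung ring at about 11 N by the wrist reading, and the drift is back upright and home in its stand; the pin in the tray is hidden from both cameras, so I infer that from the force drop at release.

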